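# Find the storage-jar lid that rocks and nudge it home

### The job

Four identical storage jars have just been refilled, and one lid was put back crooked, so that jar is not closed: press down with a closed fingertip near the edges of the lids, on more than one side if need be, to find the one that rocks, then push that lid sideways with the fingertip until its plug drops into the mouth and the lid lies flat on the rim. Never pick up or lift a lid or a jar, leave the jars within a few centimetres of where they stand and do not disturb the other things; at the end all four lids are home.

Things in the scene. Friction and masses are not known exactly. Their poses are not given: they have to be found in the camera images.
- lid_a: one of four identical round lids of pale wood, one on each jar: a grey plug below, 76 mm across and 4 mm deep, that fits the jar's mouth with 2 mm of play all round; a flat disc 100 mm across, 10 mm thick; a knob in its middle, 29 mm across at its widest, rising 24 mm above the disc. About 150 g. Origin: centre of the plug's underside; z up along the knob; x, y arbitrary
- lid_b: the lid on jar_b, just like lid_a. A lid that is home lies flat with its disc on the rim, and pressing its disc near the edge does not move it
- lid_c: the lid on jar_c, just like lid_a. The knobs are narrowest (19 mm) at the foot and widest from 14 to 17 mm above the disc. When a lid is not home, its disc stands up to 6 mm higher at the high edge than that of a lid at home
- lid_d: the lid on jar_d, just like lid_a. Any lid that is not home is 5 to 6.5 mm off its jar's centre: on that side its plug sits up on the rim, so it leans a few degrees there and rocks by some 4 mm when its disc is pressed near that high edge; a light sideways push on its knob (1 to 3 N) towards the jar's centre slides it until the plug drops in
- lid_a_top (a point): centre of the top face of lid_a's disc, at the foot of its knob, 14 mm above the plug's underside; 10 mm above the jar's rim when the lid is home
- lid_b_top (a point): centre of the top face of lid_b's disc, at the foot of its knob, 14 mm above the plug's underside
- lid_c_top (a point): centre of the top face of lid_c's disc, at the foot of its knob, 14 mm above the plug's underside
- lid_d_top (a point): centre of the top face of lid_d's disc, at the foot of its knob, 14 mm above the plug's underside
- jar_a_rim (a point): centre of the mouth of jar_a, level with its rim: one of four identical white stoneware jars standing in a loose row, 100 mm across and 100 mm tall, filled, 1.2 kg, standing free on the worktop; the mouth is 80 mm across, the rim 9 mm wide, flat on top; origin 100 mm above the worktop
- jar_b_rim (a point): centre of the mouth of jar_b, level with its rim
- jar_c_rim (a point): centre of the mouth of jar_c, level with its rim
- jar_d_rim (a point): centre of the mouth of jar_d, level with its rim
- pepper: wooden pepper mill, 58 mm across, 170 mm tall, left of the jars; origin at the centre of its foot; leave it alone
- veg_peeler: vegetable peeler with a dark handle, 170 mm long, lying to the right of the jars; origin at its middle; leave it alone
- beans: unopened food tin, 75 mm across, 110 mm tall, right of the jars; origin at the centre of its foot; leave it alone
Mind the look-alikes: they are no part of the job. Leave any black look-alike of the lid_b alone.

How it is judged:
By the outcome, as a careful person would: the job done as asked, in the order asked, and still so for the second after the job is handed in, with the robot touching nothing.
It also fails if it takes over 58 s, if anything falls off the work surface, if the arm or the gripper's body presses on something with over 40 N, if the wrist force passes 120 N, or if a joint passes its speed limit or range.

### The arm

A 7-joint arm with a two-finger parallel gripper is mounted at the origin on a cart in front of the work surface, level with it; the furniture and walls round the work are solid. World frame = base frame: x ahead of the robot, y to its left, z up, the work surface at z = 0. Lengths are in mm, angles in rad, forces in N, time in s.
With the tool pointing down it reaches from about 400 to 875 mm from the base axis. Payload 19.3 kg.
Tool frame: the origin (TCP) lies midway between the tips of the shut fingers; the grasp point (between the pads) lies 19 mm behind it; z points along the fingers, y is the direction in which the jaws open and shut (so a half turn about z gives the same grasp; the last joint's range is limited). The gripper opens to 85 mm and grips with 20 to 120 N. Pads are 22 mm wide; open, the fingers measure 114 mm over their backs; the gripper's body (76 mm by 85 mm) begins 54 mm behind the grasp point. The pads swing forward as they close: fully open they stand 13 mm farther back than shut.
Start: joints at [1.128, 0.521, -0.036, 1.599, 0.021, 1.021, -0.113], TCP at [227.612, -582.071, 200.791] pointing down, gripper open.
Joint ranges: [-2.91, 2.91], [-0.3, 2.13], [-1.5, 1.42], [0.17, 2.43], [-1.26, 4.41], [0.16, 1.93], [-2.52, 2.52]. Speed limits (rad/s): [1.89, 1.89, 2.39, 2.39, 3.01, 3.01, 3.01].

### API

Orientations are given as a unit quaternion [w, x, y, z].
In Python, from station import arm gives the robot as it stands.
- The arm moves only by the tool play_rows, never from a script. Its argument "steps" is text: rows parted by semicolons, each of 4 numbers parted by spaces: the shift along the world's x, y, z in mm, then the turn about the world's z in degrees. A call has 1 to 8 rows; each row shifts and turns the commanded pose from where the row before left it; what a row does not reach is not made up. A row lasts 1/8 s, in which the tool goes at most 62.5 mm and 10.7 degrees, less where a joint would pass 70% of its speed; a pose out of reach is approached as far as the arm can. A call with a gripper value outside its range is refused whole. "fingers" is the closure, from -1 (fully open) to 1 (shut), set as the call begins (left out, the last holds). The fingers move at their own pace and stop on an object; "grip_force" is the grip in N (left out, the last holds). Time passes only in rows, so rows that do not move let the fingers close. It gives the time, the measured TCP pose, the force and the opening at its end, in the units of the state.
- arm.get_obs(): the state, without advancing time (a new reading comes with each control period).
- arm.capture(name): name is "side" or "top" or "wrist"; returns a dict with "pixels" (384x512x3 uint8, red, green, blue), "K" (3x3 intrinsics, pixels), "position" and "orientation" of the camera in the world. Camera axes: x right, y down, z forward; pixel columns grow to the right and rows downward; lengths in mm; the calibration is good to about 2 mm. A picture is of the moment at which its call begins. There is no depth.
- arm.finish_job(): hands the job in, once; it reports no verdict.
Trained networks look in the newest picture that a camera, given by its name, has taken for a name from the list of things; names that differ only in an ending like _2 or _b are one class to them, and where a whole thing is asked for, a point or a joint stands for the part that bears it (a point fixed in the world has none). Each returns a list of dicts, best first, with "p" (0 to 1); they miss things now and then, are a little off and sometimes report something else, mostly with a low value. They report only what shows in the picture. A call takes as long as a camera call. They do not tell look-alikes from the thing itself.
- arm.boxes_of(camera, target): "location" ([column, row] in pixels, amid what is visible of it).
- arm.silhouettes(camera, target): "region" (384x512 bool, what is visible of it) and "location" ([column, row] in pixels, amid what is visible of it).
The state is a dict: "time_s": time; "joint_pos": joint angles; "joint_velocities": joint speeds; "tau": joint torques, N m; "eef_pos": TCP position; "tool_rot": TCP orientation; "force": force on the tool from outside, world axes, zero at the start; "ft_torque": the same for the moment, N m; "finger_gap": finger opening in mm.
Only numpy, scipy, OpenCV 4.12 (cv2) and the standard library are available. Lean on these libraries where they do the work, as an engineer would, in place of code of your own. Each camera call takes 0.05 s, during which the arm holds its last target. There are 200 camera calls.

## Working session

There is one attempt and no reset: what is moved stays moved. The work goes in short steps, Python scripts to look and compute and a tool call to move; the robot and the scene stay as the last step left them, time stands still between calls to the robot, and variables do not carry over. Pictures are saved under pics/ and viewed, about 8 in all and at most 12, crops included, and the job is handed in when it is done.

Besides the shell and the picture viewer there is one more tool, called after ">>>" by a JSON object that holds its "fn" and its "kwargs", one argument or row to a line. play_rows: Moves the arm, as the interface text tells. Its arguments: {"type":"object","properties":{"steps":{"type":"string"},"fingers":{"type":"number"},"grip_force":{"type":"number"}},"required":["steps"]}

```bash
mkdir -p pics; cat > h.py <<'E'
import numpy as np, cv2
from scipy.spatial.transform import Rotation as R
from station import arm
def cap(n,f=None):
    c=arm.capture(n)
    if f: cv2.imwrite('pics/'+f,np.ascontiguousarray(c['pixels'][:,:,::-1]))
    return c
def ray(c,uv):
    q=c['orientation']; r=R.from_quat([q[1],q[2],q[3],q[0]])
    d=r.apply(np.linalg.inv(c['K'])@[uv[0],uv[1],1]); return np.array(c['position']),d
def atz(c,uv,z):
    p,d=ray(c,uv); return p+d*(z-p[2])/d[2]
def proj(c,P):
    q=c['orientation']; r=R.from_quat([q[1],q[2],q[3],q[0]])
    v=c['K']@r.inv().apply(np.array(P)-c['position']); return v[:2]/v[2]
E
python3 - <<'E'
from h import *
o=arm.get_obs(); print(o['time_s'],o['eef_pos'],o['force'],o['tool_rot'],o['finger_gap'])
for n in ['top','side']:
    c=cap(n,n+'1.png'); print(n,c['position'],c['orientation'],c['K'][0,0])
    for t,z in [('lid_a',117),('jar_a_rim',50),('pepper',85),('beans',55),('veg_peeler',10)]:
        for b in arm.silhouettes(n,t):
            print(t,round(b['p'],2),np.round(b['location']),np.round(atz(c,b['location'],z)),b['region'].sum())
a=cv2.imread('pics/top1.png');b=cv2.imread('pics/side1.png')
cv2.imwrite('pics/both.png',np.vstack([a,b])[:, :] if 0 else cv2.resize(np.hstack([a,b]),(800,300)))
E
```

```text
0.0 [ 227.51170507 -581.75580801  200.24073602] [-0.18942704  0.07490379  0.84392818] [-5.23930459e-04  9.82677530e-01  1.85322912e-01 -1.24024683e-04] 85.5337828384233
top [-179.54117346 -176.41512028 1612.26524891] [-0.17678759  0.77315557 -0.59300465  0.13900394] 470.5476874128617
lid_a 0.98 [185. 192.] [490. 229. 117.] 571
lid_a 0.8 [123. 193.] [429. 442. 117.] 503
lid_a 0.77 [322. 220.] [ 507. -260.  117.] 555
lid_a 0.66 [221. 203.] [481.  93. 117.] 579
lid_a 0.6 [271. 204.] [522. -77. 117.] 601
jar_a_rim 0.6 [186. 193.] [516. 244.  50.] 607
jar_a_rim 0.52 [225. 221.] [445.  72.  50.] 251
pepper 0.9 [152. 193.] [467. 351.  85.] 374
beans 0.79 [361. 212.] [ 607. -397.   55.] 597
veg_peeler 0.61 [364. 248.] [ 490. -434.   10.] 89
side [  286.79616503 -1450.9756812    764.88847931] [-0.54135033  0.83621161 -0.07027766  0.05245009] 393.4258730893815
lid_a 0.84 [253. 199.] [524. -87. 117.] 252
lid_a 0.78 [232. 182.] [464.  90. 117.] 201
lid_a 0.75 [260. 220.] [ 517. -266.  117.] 396
lid_a 0.55 [219. 172.] [417. 213. 117.] 42
lid_a 0.44 [232. 173.] [473. 198. 117.] 170
jar_a_rim 0.95 [232. 200.] [459.  49.  50.] 388
pepper 0.71 [227. 160.] [480. 460.  85.] 160
pepper 0.5 [249. 210.] [ 503. -120.   85.] 224
beans 0.87 [296. 254.] [ 615. -399.   55.] 823
veg_peeler 0.46 [253. 278.] [ 464. -442.   10.] 222
```

View pics/top1.png

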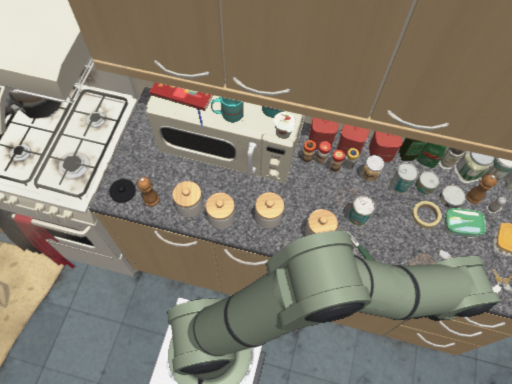

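View pics/side1.png

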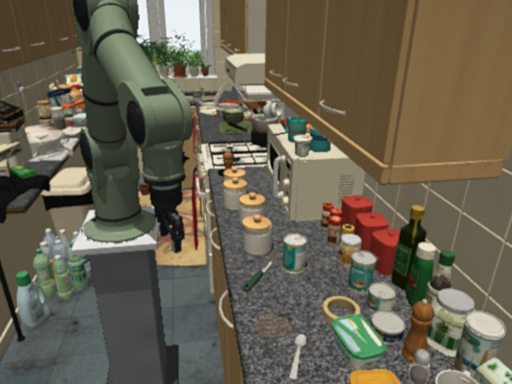

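>>> {"fn": "play_rows", "kwargs": {
  "steps": "30 40 12 0;35 40 12 0;35 40 12 0;35 40 12 0;35 40 12 0;35 40 12 0;35 40 12 0;0 0 0 0",
  "fingers": 1
}}

```text
time_s: 1.6
eef_pos: [470.5, -298.7, 285.6]
tool_rot: [-0.0, 0.982, 0.188, 0.001]
force: [-0.1, -0.7, -1.0]
finger_gap: -0.1
```

```bash
python3 - <<'E'
from h import *
o=arm.get_obs(); print(o['time_s'],o['eef_pos'],o['force'],o['tool_rot'],o['finger_gap'])
c=cap('wrist','w1.png'); print(c['position'],c['orientation'],c['K'])
for t,z in [('lid_a',117),('jar_a_rim',50)]:
        for b in arm.silhouettes('wrist',t):
            print(t,round(b['p'],2),np.round(b['location']),np.round(atz(c,b['location'],z)),b['region'].sum())
E
```

```text
1.6 [ 470.47669344 -298.69284372  285.60565706] [-0.08065965 -0.72154697 -1.03839059] [-6.08240122e-05  9.82129469e-01  1.88203453e-01  1.07788630e-03] -0.05657294632527693
[ 535.36619523 -273.4848583   459.38656904] [ 0.11361656  0.81968604 -0.55622722 -0.07627159] [[266.851543     0.         257.21384268]
 [  0.         266.851543   195.77054121]
 [  0.           0.           1.        ]]
lid_a 0.94 [242. 139.] [ 508. -264.  117.] 4960
lid_a 0.68 [98. 64.] [526. -77. 117.] 6195
jar_a_rim 0.73 [22. 69.] [479.  58.  50.] 3167
```

View pics/w1.png

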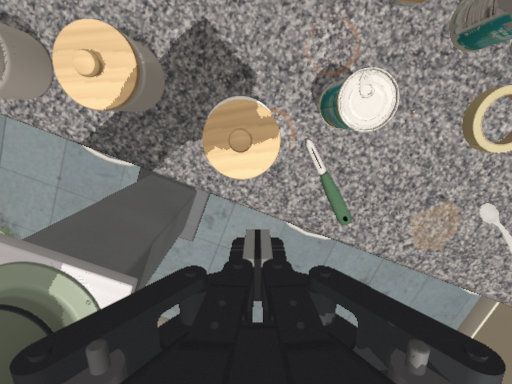

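```bash
python3 - <<'E'
from h import *
im=cv2.imread('pics/w1.png'); cv2.imwrite('pics/cD.png',cv2.resize(im[90:190,190:290],(400,400),interpolation=cv2.INTER_CUBIC))
E
```

>>> {"fn": "play_rows", "kwargs": {
  "steps": "-3 50 0 0;-3 50 0 0;-3 50 0 0;-3 50 0 0;0 0 0 0;0 0 0 0"
}}

```text
time_s: 2.5
eef_pos: [455.3, -103.4, 284.7]
tool_rot: [0.0, 0.983, 0.184, -0.0]
force: [0.0, -0.2, 0.2]
finger_gap: -0.2
```

```bash
python3 - <<'E'
from h import *
c=cap('wrist','wC.png'); print(c['position'],arm.get_obs()['eef_pos'])
for b in arm.silhouettes('wrist','lid_a'): print(round(b['p'],2),np.round(b['location']),np.round(atz(c,b['location'],117)))
E
```

```text
[520.77063935 -78.54424053 458.33785849] [ 455.37281888 -103.60794738  284.68960676]
0.93 [24. 52.] [494. 199. 117.]
0.78 [110. 101.] [478.  94. 117.]
0.78 [380. 181.] [ 508. -257.  117.]
0.57 [254. 113.] [527. -72. 117.]
```

>>> {"fn": "play_rows", "kwargs": {
  "steps": "-13 57 0 0;-13 57 0 0;-13 57 0 0;0 0 0 0;0 0 0 0"
}}

```text
time_s: 3.22
eef_pos: [416.9, 67.8, 284.7]
tool_rot: [0.0, 0.983, 0.185, -0.0]
force: [1.3, -0.6, -0.1]
finger_gap: 0.1
```

```bash
python3 - <<'E'
from h import *
c=cap('wrist','wB.png'); print(c['position'],arm.get_obs()['eef_pos'])
for b in arm.silhouettes('wrist','lid_a'): print(round(b['p'],2),np.round(b['location']),np.round(atz(c,b['location'],117)))
E
```

```text
[482.38331801  92.67545123 458.28636245] [416.95224797  67.53425029 284.64428277]
0.77 [388. 134.] [526. -67. 117.]
0.74 [24.  7.] [501. 376. 117.]
0.72 [493. 203.] [ 497. -241.  117.]
0.67 [251. 120.] [480.  99. 117.]
0.65 [156.  73.] [489. 223. 117.]
0.61 [201.  92.] [488. 166. 117.]
```

>>> {"fn": "play_rows", "kwargs": {
  "steps": "0 45 0 0;0 45 0 0;0 46 0 0;0 0 0 0;0 0 0 0"
}}

```text
time_s: 3.95
eef_pos: [417.0, 203.7, 284.5]
tool_rot: [0.0, 0.983, 0.185, -0.0]
force: [0.3, -0.6, -0.7]
finger_gap: -0.1
```

```bash
python3 - <<'E'
from h import *
c=cap('wrist','wA.png'); print(c['position'],arm.get_obs()['eef_pos'],arm.get_obs()['time_s'])
for b in arm.silhouettes('wrist','lid_a'): print(round(b['p'],2),np.round(b['location']),np.round(atz(c,b['location'],117)))
ims=[cv2.imread('pics/w%s.png'%k)[0:250,100:400] for k in '1CBA']
cv2.imwrite('pics/m.png',cv2.resize(np.vstack([np.hstack(ims[:2]),np.hstack(ims[2:])]),(720,600),interpolation=cv2.INTER_CUBIC))
E
```

```text
[482.57443352 228.54798224 458.07842912] [417.06052831 203.44788717 284.58673156] 4.0
0.97 [349. 159.] [480. 101. 117.]
0.87 [476. 173.] [524. -60. 117.]
0.85 [260. 114.] [491. 227. 117.]
0.85 [88. 52.] [483. 437. 117.]
0.3 [309. 140.] [483. 159. 117.]
```

View pics/m.png

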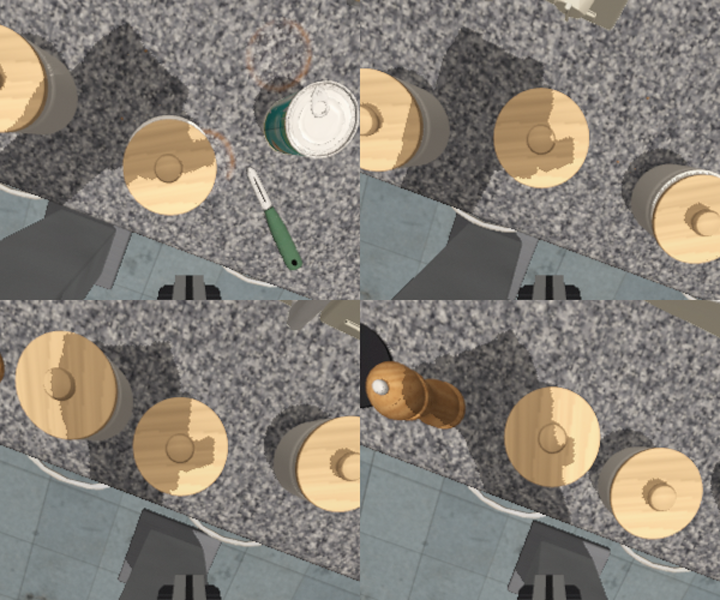

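>>> {"fn": "play_rows", "kwargs": {
  "steps": "16 12 0 0;16 12 -40 0;0 0 -60 0;0 0 -60 0;0 0 -6 0;0 0 0 0;0 0 0 0"
}}

```text
time_s: 4.92
eef_pos: [449.9, 229.3, 121.0]
tool_rot: [-0.0, 0.983, 0.185, 0.002]
force: [-0.2, 0.2, -0.0]
finger_gap: 0.2
```

>>> {"fn": "play_rows", "kwargs": {
  "steps": "0 0 -3 0;0 0 -2 0;0 0 -2 0;0 0 -1 0;0 0 0 0"
}}

```text
time_s: 5.55
eef_pos: [448.5, 228.9, 110.7]
tool_rot: [0.0, 0.983, 0.185, -0.0]
force: [0.1, -0.2, -0.7]
finger_gap: -0.1
```

>>> {"fn": "play_rows", "kwargs": {
  "steps": "0 0 -1 0;0 0 -1 0;0 0 0 0"
}}

```text
time_s: 5.92
eef_pos: [448.5, 228.9, 108.7]
tool_rot: [0.0, 0.983, 0.185, -0.0]
force: [0.4, -0.3, -0.4]
finger_gap: 0.1
```

>>> {"fn": "play_rows", "kwargs": {
  "steps": "0 0 -1 0;0 0 -0.5 0;0 0 0 0"
}}

```text
time_s: 6.3
eef_pos: [448.6, 228.9, 107.3]
tool_rot: [-0.0, 0.983, 0.185, -0.0]
force: [-0.5, 0.9, 0.0]
finger_gap: -0.1
```

```bash
python3 - <<'E'
from h import *
c=cap('wrist','p1.png');o=arm.get_obs();print(o['eef_pos'],o['force'])
for P in ([448.5,228.9,110],[491,228,110],[448.5,228.9,108]): print(proj(c,P))
im=cv2.imread('pics/p1.png'); cv2.imwrite('pics/p1c.png',im[:, :])
E
```

```text
[448.59372632 228.93899662 107.28446281] [0.33769262 0.97063109 0.11134297]
[256.01947175 225.8983181 ]
[281.1318367  169.44622544]
[256.02889259 224.79936925]
```

View pics/p1c.png

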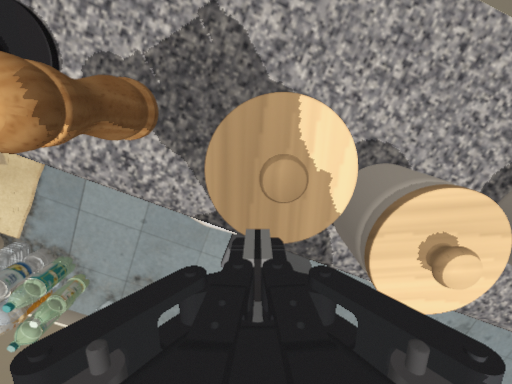

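>>> {"fn": "play_rows", "kwargs": {
  "steps": "5 0 1 0;0 0 -1.5 0;0 0 -1 0;0 0 0 0"
}}

```text
time_s: 6.85
eef_pos: [453.5, 228.9, 105.7]
tool_rot: [0.0, 0.983, 0.185, -0.0]
force: [0.0, 0.6, 1.1]
finger_gap: 0.2
```

>>> {"fn": "play_rows", "kwargs": {
  "steps": "0 0 -1 0;0 0 -0.5 0;0 0 0 0"
}}

```text
time_s: 7.22
eef_pos: [453.6, 228.9, 104.3]
tool_rot: [0.0, 0.983, 0.185, -0.0]
force: [0.7, 0.5, 0.0]
finger_gap: 0.2
```

>>> {"fn": "play_rows", "kwargs": {
  "steps": "0 0 -0.7 0;0 0 -0.7 0;0 0 0 0"
}}

```text
time_s: 7.6
eef_pos: [453.6, 228.9, 102.8]
tool_rot: [-0.0, 0.983, 0.185, -0.0]
force: [-0.3, 1.2, 0.1]
finger_gap: 0.1
```

```bash
python3 - <<'E'
from h import *
c=cap('wrist','p2.png');o=arm.get_obs();print(o['eef_pos'],o['force'],c['position'],o['time_s'])
print(proj(c,o['eef_pos']))
im=cv2.imread('pics/p2.png'); cv2.imwrite('pics/p2c.png',cv2.resize(im[60:280,180:400],(800,600) if 0 else (600,600),interpolation=cv2.INTER_CUBIC))
E
```

```text
[453.57074968 228.91579216 102.85067792] [ 0.39064576 -0.68725835  0.58305362] [518.9965269  253.80535707 276.45274719] 7.65
[256.04348032 224.29238387]
```

View pics/p2c.png

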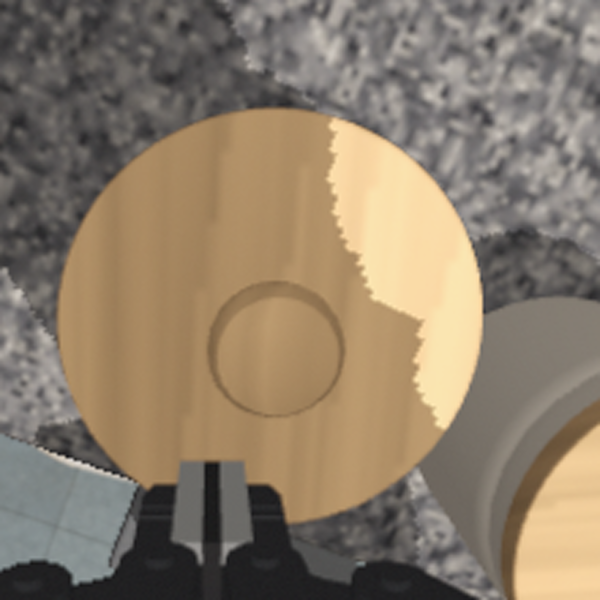

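>>> {"fn": "play_rows", "kwargs": {
  "steps": "0 0 -0.7 0;0 0 -0.7 0;0 0 -0.7 0;0 0 0 0"
}}

```text
time_s: 8.15
eef_pos: [453.6, 228.9, 100.7]
tool_rot: [-0.0, 0.983, 0.185, -0.0]
force: [-0.3, 0.1, -0.5]
finger_gap: -0.1
```

```bash
python3 - <<'E'
from h import *
o=arm.get_obs();out=[]
for n in ['side','top','wrist']:
    c=cap(n,'q_%s.png'%n); im=cv2.imread('pics/q_%s.png'%n)
    p=proj(c,o['eef_pos']); print(n,p); u,v=map(int,p); r=45
    u0,v0=max(u-r,0),max(v-r,0)
    cr=cv2.resize(im[v0:v0+2*r,u0:u0+2*r],(400,400),interpolation=cv2.INTER_CUBIC)
    s=400/90; cv2.circle(cr,(int((p[0]-u0)*s),int((p[1]-v0)*s)),3,(0,0,255),-1)
    out.append(cr)
    if n=='wrist': print(atz(c,(279,175.5),110))
cv2.imwrite('pics/q.png',np.hstack(out[:2]))
E
```

```text
side [226.5738255  173.93659436]
top [182.70768463 202.7274267 ]
wrist [256.04126082 224.30481674]
[492.86122814 228.75006497 110.        ]
```

View pics/q.png

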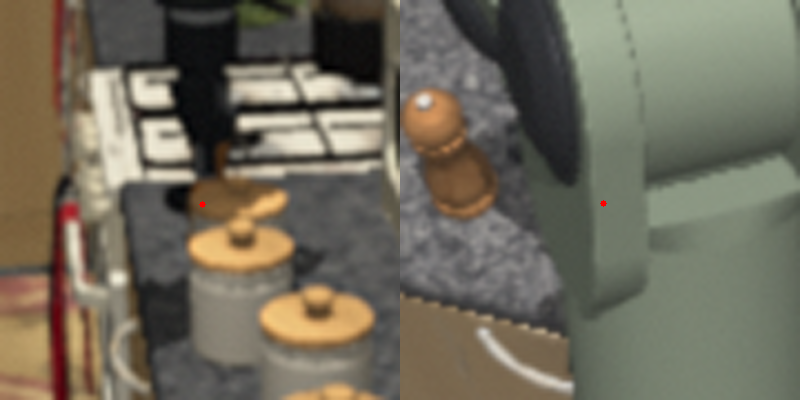

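>>> {"fn": "play_rows", "kwargs": {
  "steps": "0 0 -0.7 0;0 0 -0.7 0;0 0 -0.7 0;0 0 -0.7 0;0 0 0 0"
}}

```text
time_s: 8.93
eef_pos: [453.6, 228.9, 97.9]
tool_rot: [0.0, 0.983, 0.185, -0.0]
force: [-0.1, -0.7, -0.4]
finger_gap: 0.3
```

>>> {"fn": "play_rows", "kwargs": {
  "steps": "0 0 -0.7 0;0 0 -0.7 0;0 0 -0.7 0;0 0 0 0"
}}

```text
time_s: 9.43
eef_pos: [453.6, 228.9, 95.8]
tool_rot: [0.0, 0.983, 0.185, -0.0]
force: [1.0, 0.1, 1.1]
finger_gap: 0.3
```

```bash
python3 - <<'E'
from h import *
from scipy.optimize import least_squares
c=cap('wrist','r.png')
b=[b for b in arm.silhouettes('wrist','lid_a') if 230<b['location'][0]<330]
print([(x['p'],x['location'],x['region'].sum()) for x in b])
m=b[0]['region'].astype(np.uint8)
ct=max(cv2.findContours(m,0,1)[0],key=cv2.contourArea)[:,0,:].astype(float)
ct=ct[ct[:,1]<205]
o=arm.get_obs();print(o['eef_pos'],c['position'],proj(c,o['eef_pos']),o['force'])
t=np.linspace(0,2*np.pi,721)
def f(p):
    P=np.c_[p[0]+50*np.cos(t),p[1]+50*np.sin(t),np.full(721,p[2])]
    q=c['orientation']; r=R.from_quat([q[1],q[2],q[3],q[0]])
    v=(c['K']@r.inv().apply(P-c['position']).T).T; v=v[:,:2]/v[:,2:]
    k=cv2.pointPolygonTest
    return [k(v.astype(np.float32)[:,None],tuple(x),True) for x in ct]
s=least_squares(f,[492,228,105],diff_step=1e-3,loss='soft_l1');print(s.x,np.std(s.fun))
im=cv2.imread('pics/r.png');cv2.imwrite('pics/rc.png',cv2.resize(im[190:270,210:310],(800,640)[:2] if 0 else (750,600),interpolation=cv2.INTER_CUBIC))
E
```

```text
[(0.63, [284.9, 171.6], np.int64(19186))]
[453.57870613 228.96347826  95.87951747] [518.99665298 253.80822665 269.4531627 ] [255.98745677 224.27598681] [ 0.33418552 -0.37680612  0.3767041 ]
[488.6056617  226.93025693 107.50443382] 0.3839122407100426
```

View pics/rc.png

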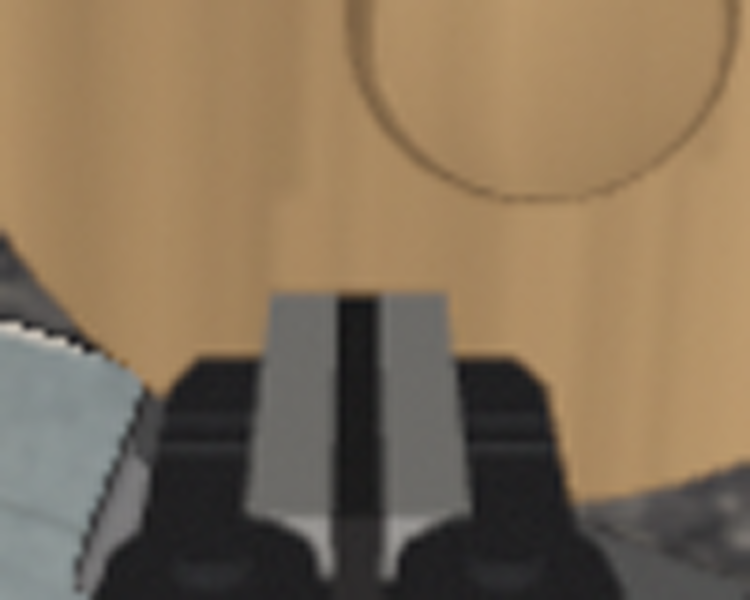

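>>> {"fn": "play_rows", "kwargs": {
  "steps": "0 0 -0.8 0;0 0 -0.8 0;0 0 -0.8 0;0 0 0 0"
}}

```text
time_s: 10.02
eef_pos: [453.6, 228.9, 93.4]
tool_rot: [-0.0, 0.983, 0.185, -0.0]
force: [-0.7, -0.4, -0.3]
finger_gap: -0.3
```

>>> {"fn": "play_rows", "kwargs": {
  "steps": "0 0 -0.8 0;0 0 -0.8 0;0 0 -0.8 0;0 0 0 0"
}}

```text
time_s: 10.52
eef_pos: [453.6, 228.9, 91.0]
tool_rot: [0.0, 0.983, 0.185, -0.0]
force: [0.0, 1.0, -0.0]
finger_gap: 0.3
```

>>> {"fn": "play_rows", "kwargs": {
  "steps": "0 0 -0.8 0;0 0 -0.8 0;0 0 -0.8 0;0 0 -0.4 0;0 0 0 0"
}}

```text
time_s: 11.15
eef_pos: [453.6, 228.9, 88.3]
tool_rot: [-0.0, 0.983, 0.185, 0.0]
force: [-0.5, 0.8, -0.2]
finger_gap: -0.1
```

```bash
python3 - <<'E'
from h import *
o=arm.get_obs();print(o['eef_pos'],o['force'],o['ft_torque'],o['tau'],o['finger_gap'])
im={}
for n in ['side','wrist']:
    cap(n,'s_%s.png'%n); im[n]=cv2.imread('pics/s_%s.png'%n)
a=cv2.resize(im['side'][120:220,190:290],(400,400),interpolation=cv2.INTER_CUBIC)
b=cv2.resize(im['wrist'][90:290,160:360],(400,400),interpolation=cv2.INTER_CUBIC)
cv2.imwrite('pics/s.png',np.hstack([a,b]))
E
```

```text
[453.62049198 228.93156878  88.28687174] [-0.45091444  0.81660772 -0.19735901] [0.00878495 0.00394458 0.00373472] [-1.40016514e-02 -8.04427385e+01 -5.88777959e+00 -2.62312603e+01
  2.31199886e-02 -1.61494635e-02 -8.94757599e-03] -0.11953891177333052
```

View pics/s.png

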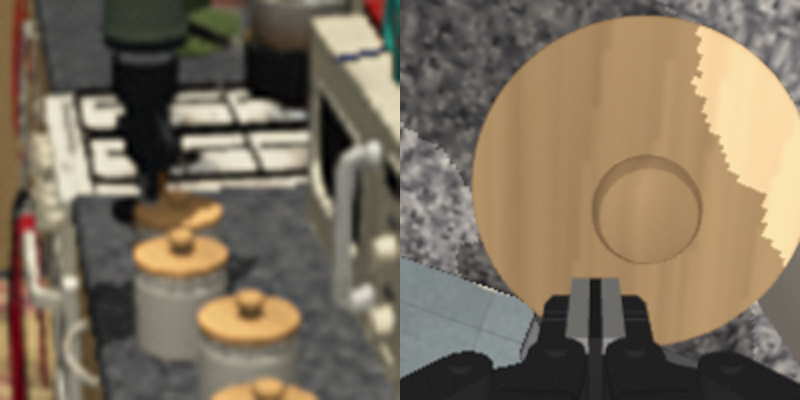

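>>> {"fn": "play_rows", "kwargs": {
  "steps": "0 0 -0.8 0;0 0 -0.8 0;0 0 -0.8 0;0 0 -0.4 0;0 0 0 0"
}}

```text
time_s: 11.88
eef_pos: [453.6, 228.9, 85.5]
tool_rot: [-0.0, 0.983, 0.185, -0.0]
force: [1.5, 0.3, -0.1]
finger_gap: -0.2
```

>>> {"fn": "play_rows", "kwargs": {
  "steps": "0 0 -0.8 0;0 0 -0.8 0;0 0 -0.8 0;0 0 -0.4 0;0 0 0 0"
}}

```text
time_s: 12.5
eef_pos: [453.6, 228.9, 82.7]
tool_rot: [0.0, 0.983, 0.185, -0.0]
force: [0.1, 0.8, 1.5]
finger_gap: 0.0
```

```bash
cat > fit.py <<'E'
from h import *
from scipy.optimize import least_squares
def contour(im,seed,vmax):
    hsv=cv2.cvtColor(im,cv2.COLOR_BGR2HSV); m=((hsv[:,:,1]>75)&(hsv[:,:,0]<25)).astype(np.uint8)
    n,l=cv2.connectedComponents(m); m=(l==l[seed[1],seed[0]]).astype(np.uint8)
    ct=max(cv2.findContours(m,0,1)[0],key=cv2.contourArea)[:,0,:].astype(float)
    return ct[(ct[:,1]<vmax)&(ct[:,0]>2)]
t=np.linspace(0,2*np.pi,721)
def res(p,c,ct):
    P=np.c_[p[0]+50*np.cos(t),p[1]+50*np.sin(t),np.full(721,p[2])]
    q=c['orientation']; r=R.from_quat([q[1],q[2],q[3],q[0]])
    v=(c['K']@r.inv().apply(P-c['position']).T).T; v=(v[:,:2]/v[:,2:]).astype(np.float32)[:,None]
    return [cv2.pointPolygonTest(v,tuple(x),True)+.5 for x in ct]
E
python3 - <<'E'
from fit import *
c=cap('wrist','u.png');o=arm.get_obs();print(o['eef_pos'],c['position'])
q=c['orientation'];print(R.from_quat([q[1],q[2],q[3],q[0]]).apply([0,0,1]))
off=np.array(c['position'])-o['eef_pos']
for f,tcp,seed,vm in [('wA',[417.06,203.45,284.59],(250,114),400),('p1',[448.6,228.94,107.28],(250,160),222),('r',[453.58,228.96,95.88],(250,160),222),('u',o['eef_pos'],(250,160),222)]:
    c2=dict(c);c2['position']=off+tcp
    ct=contour(cv2.imread(f'pics/{f}.png'),seed,vm)
    s=least_squares(res,[490,228,105],args=(c2,ct),diff_step=1e-3,loss='soft_l1')
    print(f,len(ct),ct.min(0),ct.max(0),s.x,np.std(s.fun))
E
```

```text
[453.58584754 228.928432    82.6812892 ] [519.00493002 253.81523709 256.28500611]
[-0.25411744 -0.10039051 -0.9619491 ]
wA 232 [220.  72.] [299. 155.] [489.17698106 227.19161571 101.85630935] 0.3045804519790702
p1 324 [204.  92.] [357. 221.] [488.24608347 226.88604788 107.18241924] 0.30860938518183667
r 315 [198.  98.] [360. 221.] [488.22731443 226.90195841 107.26168575] 0.31355768178121013
u 324 [194.  96.] [369. 221.] [488.21347929 226.83418745 107.55868862] 0.317867907194225
```

```bash
python3 - <<'E'
from fit import *
c=cap('wrist');o=arm.get_obs()
r=R.from_quat(np.roll(o['tool_rot'],-1))
for fx in (-11,-6,0,6,11):
  print(fx,[(h,np.round(proj(c,o['eef_pos']+r.apply([fx,0,-h])))) for h in (0,10,20,30,40,50)])
E
```

```text
-11 [(0, array([256., 239.])), (10, array([256., 245.])), (20, array([256., 252.])), (30, array([256., 260.])), (40, array([256., 269.])), (50, array([256., 279.]))]
-6 [(0, array([256., 232.])), (10, array([256., 238.])), (20, array([256., 245.])), (30, array([256., 253.])), (40, array([256., 261.])), (50, array([256., 271.]))]
0 [(0, array([256., 224.])), (10, array([256., 230.])), (20, array([256., 236.])), (30, array([256., 243.])), (40, array([256., 251.])), (50, array([256., 261.]))]
6 [(0, array([256., 216.])), (10, array([256., 221.])), (20, array([256., 227.])), (30, array([256., 234.])), (40, array([256., 242.])), (50, array([256., 250.]))]
11 [(0, array([256., 209.])), (10, array([256., 214.])), (20, array([256., 220.])), (30, array([256., 226.])), (40, array([256., 233.])), (50, array([256., 241.]))]
```

>>> {"fn": "play_rows", "kwargs": {
  "steps": "0 0 -0.8 0;0 0 -0.8 0;0 0 -0.8 0;0 0 -0.8 0;0 0 -0.8 0;0 0 0 0"
}}

```text
time_s: 13.35
eef_pos: [453.6, 229.0, 79.6]
tool_rot: [0.0, 0.983, 0.185, 0.0]
force: [-6.9, -3.0, 24.7]
finger_gap: 0.0
```

>>> {"fn": "play_rows", "kwargs": {
  "steps": "0 0 -0.8 0;0 0 -0.8 0;0 0 -0.8 0;0 0 -0.4 0;0 0 0 0"
}}

```text
time_s: 13.98
eef_pos: [453.8, 229.1, 79.2]
tool_rot: [0.001, 0.983, 0.185, 0.001]
force: [-24.2, -12.6, 86.4]
finger_gap: -0.2
```

>>> {"fn": "play_rows", "kwargs": {
  "steps": "0 0 3 0;0 0 50 0;0 0 50 0;0 -55 20 0;0 -58 0 0;0 -58 0 0;0 -58 0 0;0 -58 0 0"
}}

```text
time_s: 14.98
eef_pos: [453.4, -60.0, 199.1]
tool_rot: [0.0, 0.983, 0.185, 0.0]
force: [0.4, -0.5, -0.2]
finger_gap: -0.1
```

>>> {"fn": "play_rows", "kwargs": {
  "steps": "-2 -58 0 0;-2 -58 0 0;-2 -58 0 0;-2 -58 0 0;-2 -55 0 0;0 0 0 0;0 0 0 0"
}}

```text
time_s: 15.85
eef_pos: [443.6, -344.5, 198.6]
tool_rot: [-0.0, 0.983, 0.185, -0.0]
force: [0.4, 0.1, -0.3]
finger_gap: -0.1
```

```bash
python3 - <<'E'
from fit import *
c=cap('wrist','d1.png');o=arm.get_obs();print(o['time_s'],o['eef_pos'],o['force'],c['position'])
im=cv2.imread('pics/d1.png')
for b in arm.silhouettes('wrist','lid_a'): print(round(b['p'],2),np.round(b['location']),b['region'].sum(),np.round(atz(c,b['location'],112)))
cv2.imwrite('pics/d1c.png',cv2.resize(im[20:240,130:400],(736,600),interpolation=cv2.INTER_CUBIC))
E
```

```text
15.9 [ 443.85659904 -344.02479166  198.83229574] [ 0.07936424  0.80865816 -0.26706147] [ 509.04561372 -319.71678645  372.27694833]
0.82 [200.  99.] 9815 [ 507. -264.  112.]
0.58 [25. 25.] 2872 [ 510. -106.  112.]
```

View pics/d1c.png

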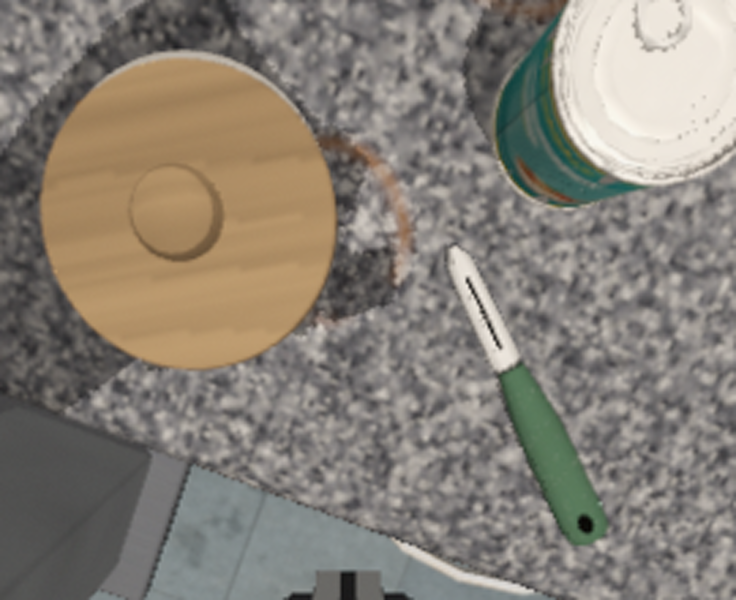

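```bash
python3 - <<'E'
from fit import *
c=cap('wrist');o=arm.get_obs();off=np.array(c['position'])-o['eef_pos']
for f,tcp,seed in [('d1',o['eef_pos'],(170,70)),('w1',[470.48,-298.69,285.6],(225,130))]:
    im=cv2.imread(f'pics/{f}.png'); c2=dict(c); c2['position']=off+tcp
    ct=contour(im,seed,400); s=least_squares(res,[508,-263,110],args=(c2,ct),diff_step=1e-3,loss='soft_l1'); print(f,s.x,np.std(s.fun))
    (cx,cy),ax,an=cv2.fitEllipse(ct.astype(np.float32)); print(cx,cy,ax,an)
    up=cv2.resize(im,None,fx=4,fy=4,interpolation=cv2.INTER_LINEAR).astype(int)
    el=lambda a: max((np.hypot(*(x-[cx,cy])) for x in ct if abs((np.degrees(np.arctan2(*(x-[cx,cy])[::-1]))-a+180)%360-180)<3))
    for a in range(-180,10,10):
        r0=el(a); d=np.array([np.cos(np.radians(a)),np.sin(np.radians(a))])
        print(a,round(r0,1),[int(up[int((cy+d[1]*(r0+k)+.5)*4),int((cx+d[0]*(r0+k)+.5)*4)].mean()) for k in np.arange(0,8,.75)])
E
```

```text
d1 [ 505.39417717 -262.24928891  107.50349255] 3.997176176998041
200.75604248046875 97.42679595947266 (112.038818359375, 114.66707611083984) 81.35379791259766
-180 55.8 [118, 99, 87, 80, 78, 76, 78, 78, 77, 76, 76]
-170 56.7 [97, 84, 83, 83, 83, 77, 72, 63, 55, 51, 50]
-160 57.5 [88, 74, 71, 73, 72, 72, 79, 85, 93, 97, 97]
-150 57.7 [108, 81, 71, 73, 80, 85, 85, 79, 78, 83, 90]
-140 58.2 [93, 82, 69, 62, 56, 52, 50, 59, 74, 87, 95]
-130 58.3 [126, 94, 74, 63, 63, 68, 75, 85, 94, 96, 90]
-120 57.7 [154, 159, 136, 106, 69, 66, 64, 65, 65, 70, 77]
-110 57.7 [163, 168, 168, 143, 104, 89, 88, 89, 93, 96, 99]
-100 57.0 [152, 165, 173, 160, 113, 75, 63, 56, 56, 65, 73]
-90 55.5 [146, 156, 169, 173, 159, 118, 87, 71, 68, 67, 66]
-80 55.2 [149, 164, 173, 166, 135, 98, 77, 78, 90, 102, 112]
-70 54.2 [151, 163, 173, 151, 109, 73, 66, 64, 63, 63, 65]
-60 53.3 [139, 156, 163, 130, 102, 98, 102, 115, 127, 143, 147]
-50 52.5 [145, 155, 142, 103, 91, 92, 99, 105, 103, 102, 116]
-40 52.1 [146, 122, 78, 80, 94, 114, 137, 134, 122, 120, 121]
-30 59.0 [98, 89, 92, 105, 123, 131, 126, 129, 138, 137, 131]
[... 811 characters left out ...]
8, 100]
-100 38.8 [149, 158, 174, 178, 165, 129, 98, 87, 92, 94, 89]
-90 38.1 [147, 157, 174, 183, 180, 166, 119, 89, 82, 81, 77]
-80 38.7 [151, 167, 177, 175, 158, 118, 101, 93, 86, 82, 78]
-70 38.7 [150, 164, 176, 168, 137, 81, 70, 73, 86, 109, 135]
-60 38.2 [187, 199, 221, 220, 168, 89, 79, 87, 93, 100, 113]
-50 38.0 [198, 204, 216, 192, 146, 124, 125, 143, 154, 158, 156]
-40 38.6 [180, 171, 167, 160, 145, 139, 131, 126, 121, 130, 145]
-30 38.8 [127, 126, 128, 134, 142, 149, 150, 156, 163, 169, 160]
-20 38.5 [129, 126, 133, 137, 137, 136, 140, 150, 147, 136, 130]
-10 38.7 [170, 182, 195, 202, 199, 186, 169, 148, 141, 144, 149]
0 39.2 [162, 132, 125, 125, 130, 131, 140, 149, 155, 149, 132]
```

>>> {"fn": "play_rows", "kwargs": {
  "steps": "15 31 0 0;15 31 0 0;0 0 -50 0;0 0 -50 0;0 0 -7 0;0 0 0 0;0 0 0 0"
}}

```text
time_s: 16.88
eef_pos: [474.6, -283.5, 93.8]
tool_rot: [0.001, 0.983, 0.185, 0.001]
force: [-0.7, -0.4, 0.6]
finger_gap: 0.0
```

>>> {"fn": "play_rows", "kwargs": {
  "steps": "0 0 -1 0;0 0 -1 0;0 0 -1 0;0 0 -1 0;0 0 0 0"
}}

```text
time_s: 17.5
eef_pos: [473.6, -283.0, 87.8]
tool_rot: [-0.0, 0.983, 0.185, -0.0]
force: [0.3, -0.4, 0.2]
finger_gap: -0.3
```

>>> {"fn": "play_rows", "kwargs": {
  "steps": "0 0 -0.6 0;0 0 -0.6 0;0 0 -0.6 0;0 0 0 0"
}}

```text
time_s: 18.0
eef_pos: [473.6, -283.1, 86.1]
tool_rot: [-0.0, 0.983, 0.185, -0.0]
force: [-0.9, -0.3, 0.3]
finger_gap: 0.0
```

>>> {"fn": "play_rows", "kwargs": {
  "steps": "0 0 -0.6 0;0 0 -0.6 0;0 0 -0.6 0;0 0 0 0"
}}

```text
time_s: 18.5
eef_pos: [473.6, -283.1, 84.3]
tool_rot: [0.0, 0.983, 0.185, -0.0]
force: [-0.3, -0.7, 2.5]
finger_gap: -0.1
```

>>> {"fn": "play_rows", "kwargs": {
  "steps": "0 0 -0.6 0;0 0 -0.6 0;0 0 0 0"
}}

```text
time_s: 18.88
eef_pos: [473.5, -283.2, 83.5]
tool_rot: [0.0, 0.983, 0.185, -0.0]
force: [-3.9, 0.1, 11.6]
finger_gap: 0.1
```

>>> {"fn": "play_rows", "kwargs": {
  "steps": "0 0 4 0;0 0 5 0;3 1.8 0 0;3 1.8 0 0;1.7 1 0 0;0 0 0 0"
}}

```text
time_s: 19.62
eef_pos: [481.4, -278.3, 91.9]
tool_rot: [-0.0, 0.983, 0.185, -0.0]
force: [-0.1, 0.9, -0.4]
finger_gap: 0.1
```

>>> {"fn": "play_rows", "kwargs": {
  "steps": "0.9 0.5 0 0;0.9 0.5 0 0;0.9 0.5 0 0;0.9 0.5 0 0;0 0 0 0"
}}

```text
time_s: 20.25
eef_pos: [484.9, -276.4, 92.1]
tool_rot: [-0.0, 0.983, 0.185, -0.0]
force: [-0.4, -0.5, 0.2]
finger_gap: 0.2
```

>>> {"fn": "play_rows", "kwargs": {
  "steps": "0.9 0.5 0 0;0.9 0.5 0 0;0.9 0.5 0 0;0 0 0 0"
}}

```text
time_s: 20.75
eef_pos: [487.7, -274.9, 92.1]
tool_rot: [-0.0, 0.983, 0.185, 0.0]
force: [0.6, -0.6, 0.0]
finger_gap: -0.1
```

```bash
python3 - <<'E'
from h import *
c=cap('wrist','e1.png');o=arm.get_obs();print(o['time_s'],o['eef_pos'],o['force'])
im=cv2.imread('pics/e1.png')
cv2.imwrite('pics/e1c.png',cv2.resize(im[60:280,150:390],(654,600),interpolation=cv2.INTER_CUBIC))
E
```

```text
20.8 [ 487.74606519 -274.90417041   92.1118481 ] [-0.82521042  0.31981237 -0.09316789]
```

View pics/e1c.png

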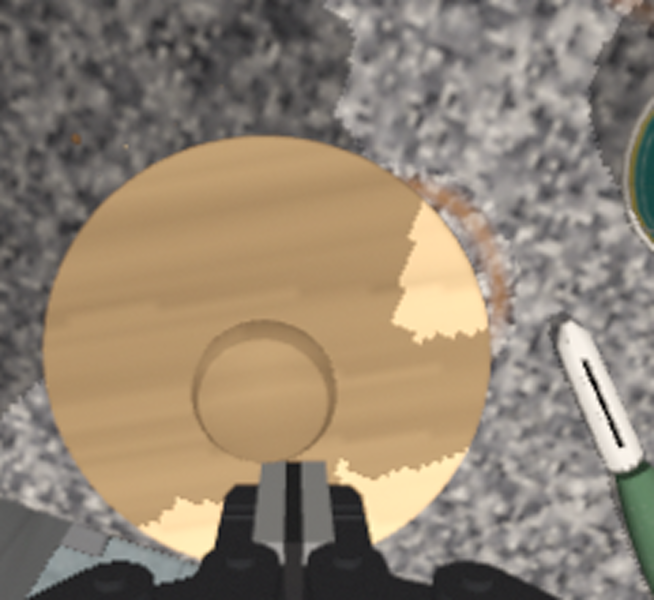

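>>> {"fn": "play_rows", "kwargs": {
  "steps": "-1.9 -0.7 0 0;-1.4 3.8 0 0;0.9 0.5 0 0;0.9 0.5 0 0;0.9 0.5 0 0;0 0 0 0"
}}

```text
time_s: 21.55
eef_pos: [487.0, -270.4, 92.1]
tool_rot: [0.0, 0.983, 0.185, -0.0]
force: [-0.6, -0.2, 0.5]
finger_gap: -0.4
```

>>> {"fn": "play_rows", "kwargs": {
  "steps": "0.7 0.4 0 0;0.7 0.4 0 0;0 0 0 0"
}}

```text
time_s: 21.92
eef_pos: [488.2, -269.7, 92.1]
tool_rot: [-0.0, 0.983, 0.185, -0.0]
force: [-3.3, -1.2, 2.1]
finger_gap: -0.2
```

>>> {"fn": "play_rows", "kwargs": {
  "steps": "0.8 0.4 0 0;0.8 0.4 0 0;0 0 0 0"
}}

```text
time_s: 22.3
eef_pos: [490.0, -268.7, 92.1]
tool_rot: [-0.0, 0.983, 0.185, -0.0]
force: [-4.5, -1.1, 3.5]
finger_gap: 0.0
```

>>> {"fn": "play_rows", "kwargs": {
  "steps": "0.8 0.5 0 0;0.8 0.5 0 0;0 0 0 0"
}}

```text
time_s: 22.68
eef_pos: [491.7, -267.7, 92.1]
tool_rot: [-0.0, 0.983, 0.185, 0.0]
force: [-4.1, -1.0, 2.9]
finger_gap: 0.0
```

>>> {"fn": "play_rows", "kwargs": {
  "steps": "0.8 0.5 0 0;0.8 0.5 0 0;0 0 0 0"
}}

```text
time_s: 23.05
eef_pos: [493.3, -266.7, 92.1]
tool_rot: [-0.0, 0.983, 0.185, 0.0]
force: [-4.2, -0.5, 3.2]
finger_gap: -0.4
```

```bash
python3 - <<'E'
from fit import *
a=cv2.imread('pics/s_side.png'); c=cap('side','f_side.png'); b=cv2.imread('pics/f_side.png')
print(proj(c,[508,-262,0]),proj(c,[508,-262,110]))
def m(u0,v0,u1,v1):
    T=a[v0:v1,u0:u1]; r=cv2.matchTemplate(cv2.resize(b[v0-8:v1+8,u0-8:u1+8],None,fx=8,fy=8,interpolation=2),cv2.resize(T,None,fx=8,fy=8,interpolation=2),cv2.TM_CCOEFF_NORMED)
    _,v,_,l=cv2.minMaxLoc(r); return (l[0]-64)/8,(l[1]-64)/8,v
print('jar',m(240,232,276,256),'lid',m(240,212,276,226),'beans',m(280,236,312,276))
c=cap('wrist','f.png'); ct=contour(cv2.imread('pics/f.png'),(250,160),220)
for cc in [ct]:
    s=least_squares(res,[508,-263,110],args=(c,cc),diff_step=1e-3,loss='soft_l1'); print(s.x,np.std(s.fun))
A=cv2.resize(a[200:270,220:320],(400,280),interpolation=2);B=cv2.resize(b[200:270,220:320],(400,280),interpolation=2)
w=cv2.resize(cv2.imread('pics/f.png')[60:280,130:430],(400,293),interpolation=2)
cv2.imwrite('pics/f_c.png',np.vstack([np.hstack([A,B]),np.hstack([w,w*0])]))
E
```

```text
[256.71813216 248.69121502] [257.10006076 221.74710014]
jar (0.5, -0.75, 0.8559754490852356) lid (2.375, 1.875, 0.5280536413192749) beans (0.0, 0.0, 0.9937303066253662)
[ 515.717852   -257.72956567  108.58823097] 1.1382794675028498
```

>>> {"fn": "play_rows", "kwargs": {
  "steps": "-5 -3 0 0;-8 -5 0 0;0 0 -3 0;0 0 -2.5 0;0 0 0 0;0 0 0 0"
}}

```text
time_s: 23.9
eef_pos: [480.4, -274.6, 86.6]
tool_rot: [-0.0, 0.983, 0.185, 0.0]
force: [0.2, -0.5, 0.3]
finger_gap: -0.2
```

>>> {"fn": "play_rows", "kwargs": {
  "steps": "0 0 -0.8 0;0 0 -0.8 0;0 0 -0.4 0;0 0 0 0"
}}

```text
time_s: 24.4
eef_pos: [480.2, -274.8, 84.6]
tool_rot: [-0.0, 0.983, 0.185, 0.0]
force: [0.6, 0.1, 0.4]
finger_gap: -0.1
```

>>> {"fn": "play_rows", "kwargs": {
  "steps": "0 0 -0.6 0;0 0 -0.6 0;0 0 0 0"
}}

```text
time_s: 24.78
eef_pos: [480.2, -274.7, 83.4]
tool_rot: [-0.0, 0.983, 0.185, -0.0]
force: [-0.5, -0.6, -0.5]
finger_gap: -0.0
```

```bash
python3 -c "
from h import *
o=arm.get_obs();print(o['eef_pos'],o['force'])"
```

```text
[ 480.18533334 -274.74974057   83.3503389 ] [-0.52963142 -0.60741588 -0.48655712]
```

Below the earlier 84.4 with no contact; continuing towards the home level of about 80.

>>> {"fn": "play_rows", "kwargs": {
  "steps": "0 0 -0.6 0;0 0 -0.6 0;0 0 -0.6 0;0 0 0 0"
}}

```text
time_s: 25.28
eef_pos: [480.2, -274.8, 81.5]
tool_rot: [-0.0, 0.983, 0.185, -0.0]
force: [0.9, 1.2, 0.4]
finger_gap: -0.1
```

>>> {"fn": "play_rows", "kwargs": {
  "steps": "0 0 -0.6 0;0 0 -0.6 0;0 0 0 0"
}}

```text
time_s: 25.65
eef_pos: [480.2, -274.8, 80.3]
tool_rot: [-0.0, 0.983, 0.185, -0.0]
force: [0.4, 0.5, 0.0]
finger_gap: 0.1
```

>>> {"fn": "play_rows", "kwargs": {
  "steps": "0 0 -0.5 0;0 0 -0.5 0;0 0 0 0"
}}

```text
time_s: 26.02
eef_pos: [480.2, -274.8, 79.7]
tool_rot: [0.0, 0.983, 0.185, 0.0]
force: [-1.8, 0.7, 7.4]
finger_gap: -0.1
```

>>> {"fn": "play_rows", "kwargs": {
  "steps": "0 0 30 0;0 0 30 0;33 18 0 0;33 18 0 0;0 0 -30 0;0 0 -26 0;0 0 0 0;0 0 0 0"
}}

```text
time_s: 27.02
eef_pos: [546.4, -238.9, 84.2]
tool_rot: [0.0, 0.983, 0.185, 0.0]
force: [-0.1, -1.3, 0.5]
finger_gap: -0.0
```

>>> {"fn": "play_rows", "kwargs": {
  "steps": "0 0 -0.8 0;0 0 -0.8 0;0 0 -0.8 0;0 0 0 0"
}}

```text
time_s: 27.52
eef_pos: [546.2, -238.8, 81.0]
tool_rot: [-0.0, 0.983, 0.185, -0.0]
force: [0.2, 0.5, -0.1]
finger_gap: -0.2
```

>>> {"fn": "play_rows", "kwargs": {
  "steps": "0 0 -0.6 0;0 0 -0.5 0;0 0 0 0"
}}

```text
time_s: 27.9
eef_pos: [546.2, -238.8, 79.9]
tool_rot: [-0.0, 0.983, 0.185, -0.0]
force: [-0.3, 0.1, -0.2]
finger_gap: 0.1
```

>>> {"fn": "play_rows", "kwargs": {
  "steps": "0 0 -0.5 0;0 0 -0.3 0;0 0 0 0"
}}

```text
time_s: 28.28
eef_pos: [546.4, -238.7, 79.6]
tool_rot: [0.0, 0.983, 0.185, 0.0]
force: [-2.9, 1.7, 8.9]
finger_gap: -0.1
```

>>> {"fn": "play_rows", "kwargs": {
  "steps": "0 0 40 0;0 0 25 0;-18 50 0 0;-20 50 0 0;-20 49 0 0;0 0 -40 0;0 0 -18 0;0 0 0 0"
}}

```text
time_s: 29.28
eef_pos: [487.6, -89.5, 85.3]
tool_rot: [-0.0, 0.983, 0.185, -0.001]
force: [-0.3, -0.0, 0.4]
finger_gap: 0.1
```

>>> {"fn": "play_rows", "kwargs": {
  "steps": "0 0 -1 0;0 0 -1 0;0 0 -1 0;0 0 0 0"
}}

```text
time_s: 29.78
eef_pos: [488.3, -89.8, 83.2]
tool_rot: [0.0, 0.983, 0.185, 0.0]
force: [-1.0, 0.3, 0.1]
finger_gap: 0.1
```

>>> {"fn": "play_rows", "kwargs": {
  "steps": "0 0 -0.8 0;0 0 -0.8 0;0 0 -0.8 0;0 0 0 0"
}}

```text
time_s: 30.28
eef_pos: [488.2, -89.8, 80.6]
tool_rot: [-0.0, 0.983, 0.185, -0.0]
force: [0.1, -0.2, 0.9]
finger_gap: -0.3
```

>>> {"fn": "play_rows", "kwargs": {
  "steps": "0 0 -0.6 0;0 0 -0.5 0;0 0 0 0"
}}

```text
time_s: 30.65
eef_pos: [488.2, -89.8, 79.7]
tool_rot: [0.0, 0.983, 0.185, -0.0]
force: [-1.9, 0.4, 4.6]
finger_gap: -0.2
```

>>> {"fn": "play_rows", "kwargs": {
  "steps": "0 0 40 0;0 0 25 0;-15 58 0 0;-15 58 0 0;-16 58 0 0;0 0 -40 0;0 0 -21 0;0 0 0 0"
}}

```text
time_s: 31.65
eef_pos: [441.3, 84.2, 82.7]
tool_rot: [-0.0, 0.983, 0.186, -0.001]
force: [0.3, -1.1, -0.0]
finger_gap: -0.3
```

>>> {"fn": "play_rows", "kwargs": {
  "steps": "0 0 -0.8 0;0 0 -0.8 0;0 0 0 0"
}}

```text
time_s: 32.02
eef_pos: [442.6, 84.1, 82.5]
tool_rot: [0.0, 0.983, 0.185, 0.0]
force: [0.4, -1.3, -0.4]
finger_gap: -0.2
```

>>> {"fn": "play_rows", "kwargs": {
  "steps": "0 0 -0.8 0;0 0 -0.8 0;0 0 -0.4 0;0 0 0 0"
}}

```text
time_s: 32.52
eef_pos: [442.2, 84.3, 80.0]
tool_rot: [-0.0, 0.983, 0.185, -0.0]
force: [-0.0, 0.1, -0.4]
finger_gap: -0.1
```

>>> {"fn": "play_rows", "kwargs": {
  "steps": "0 0 -0.5 0;0 0 -0.3 0;0 0 0 0"
}}

```text
time_s: 32.9
eef_pos: [442.2, 84.2, 79.6]
tool_rot: [0.0, 0.983, 0.185, 0.0]
force: [-3.5, -1.1, 16.0]
finger_gap: 0.1
```

>>> {"fn": "play_rows", "kwargs": {
  "steps": "0 0 50 0;0 0 50 0;0 0 50 0;0 -50 30 0;0 -55 20 0;0 -55 0 0;0 -55 0 0;0 -55 0 0"
}}

```text
time_s: 33.9
eef_pos: [441.9, -187.6, 279.4]
tool_rot: [0.0, 0.983, 0.185, 0.0]
force: [1.3, -0.6, -0.4]
finger_gap: 0.3
```

>>> {"fn": "play_rows", "kwargs": {
  "steps": "3 -50 0 0;3 -50 0 0;0 0 0 0;0 0 0 0"
}}

```text
time_s: 34.4
eef_pos: [448.1, -285.3, 279.0]
tool_rot: [-0.0, 0.983, 0.185, -0.0]
force: [-0.0, 1.1, 0.4]
finger_gap: -0.1
```

```bash
python3 - <<'E'
from h import *
c=cap('wrist','g.png');o=arm.get_obs();print(o['time_s'],o['eef_pos'],o['force'])
cs=cap('side','g2.png')
im=cv2.imread('pics/g.png'); s=cv2.imread('pics/g2.png')
cv2.imwrite('pics/gc.png',np.hstack([cv2.resize(im[20:240,0:320],(480,330),interpolation=2),cv2.resize(s[150:270,200:316],(319,330),interpolation=2)]))
E
```

```text
34.45 [ 448.33108991 -284.88386466  279.14966325] [ 0.04769449  0.51492507 -0.58160187]
```

View pics/gc.png

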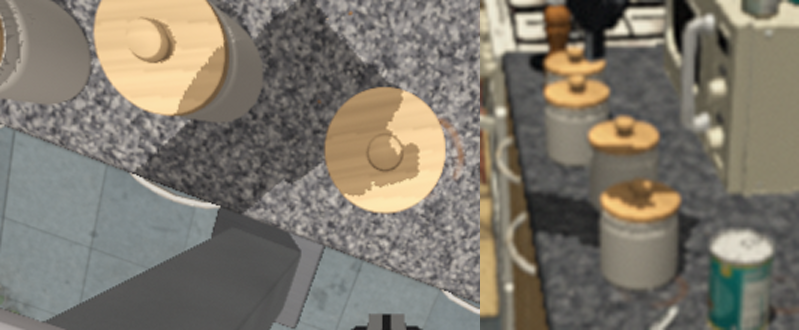

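>>> {"fn": "play_rows", "kwargs": {
  "steps": "-4 45 0 0;-4 45 0 0;-4 45 0 0;-4 45 0 0;-4 45 0 0;-4 45 0 0;-5 45 0 0;-4 42 0 0"
}}

```text
time_s: 35.5
eef_pos: [414.5, 73.4, 279.6]
tool_rot: [0.0, 0.983, 0.186, 0.0]
force: [0.7, -0.1, -0.0]
finger_gap: -0.2
```

>>> {"fn": "play_rows", "kwargs": {
  "steps": "0 0 0 0;0 0 0 0"
}}

```text
time_s: 35.75
eef_pos: [415.0, 71.3, 279.3]
tool_rot: [0.0, 0.983, 0.186, 0.0]
force: [0.0, -0.1, 0.7]
finger_gap: 0.3
```

```bash
cat > cres.py <<'E'
from fit import *
def cres(f,seed,c=None):
    im=cv2.imread(f'pics/{f}.png'); ct=contour(im,seed,400)
    (cx,cy),ax,an=cv2.fitEllipse(ct.astype(np.float32)); print(f,cx,cy,ax,c and atz(c,(cx,cy),110))
    up=cv2.resize(im,None,fx=4,fy=4,interpolation=1).astype(int)
    k=np.arange(-1,6,1.)
    for a in range(-180,180,20):
        d=np.array([np.cos(np.radians(a)),np.sin(np.radians(a))]); r0=sum(ax)/4
        v=[up[int((cy+d[1]*(r0+q)+.5)*4),int((cx+d[0]*(r0+q)+.5)*4)] for q in k]
        print(a,[(int(x.mean()),int(x.max()-x.min())) for x in v])
E
python3 - <<'E'
from cres import *
c=cap('wrist','hB.png');o=arm.get_obs();print(o['time_s'],o['eef_pos'],c['position'])
for b in arm.silhouettes('wrist','lid_a'): print(round(b['p'],2),np.round(b['location']),np.round(atz(c,b['location'],112)))
cres('wB',(240,110)); 
u=proj(c,[477,98,112]).astype(int); cres('hB',(u[0]-15,u[1]-8),c)
E
```

```text
35.8 [415.08623911  70.84639202 279.26043074] [480.30112289  96.2871527  452.93378487]
0.73 [27.  6.] [501. 377. 112.]
0.63 [494. 196.] [ 505. -232.  112.]
0.62 [158.  69.] [492. 224. 112.]
0.59 [254. 120.] [479.  99. 112.]
wB 249.8482208251953 121.56143188476562 (78.57305908203125, 81.51265716552734) None
-180 [(118, 63), (92, 26), (67, 1), (56, 1), (54, 2), (63, 1), (72, 3)]
-160 [(110, 57), (83, 25), (70, 8), (68, 2), (83, 5), (87, 6), (84, 5)]
-140 [(122, 68), (106, 50), (87, 14), (81, 5), (85, 5), (85, 7), (77, 5)]
-120 [(137, 73), (127, 64), (94, 31), (54, 2), (49, 1), (62, 2), (73, 2)]
-100 [(140, 73), (135, 70), (107, 41), (79, 7), (67, 2), (58, 1), (54, 2)]
-80 [(137, 73), (134, 68), (111, 39), (97, 11), (88, 5), (91, 4), (112, 7)]
-60 [(194, 85), (176, 71), (132, 24), (119, 5), (123, 4), (127, 4), (125, 4)]
-40 [(188, 81), (146, 49), (121, 11), (147, 12), (157, 12), (140, 8), (140, 8)]
-20 [(164, 70), (136, 37), (115, 3), (120, 4), (129, 5), (140, 7), (154, 11)]
0 [(184, 79), (125, 19), (125, 7), (116, 4), (111, 4), (108, 3), (123, 5)]
20 [(188, 80), (159, 50), (135, 9), (1
[... 1350 characters left out ...]
(151, 9), (152, 11)]
0 [(184, 78), (142, 30), (116, 3), (110, 3), (108, 3), (118, 5), (140, 8)]
20 [(180, 76), (154, 50), (140, 9), (142, 8), (120, 4), (107, 3), (110, 4)]
40 [(203, 80), (176, 69), (128, 17), (139, 8), (151, 10), (149, 9), (127, 6)]
60 [(212, 75), (191, 67), (156, 37), (140, 11), (121, 8), (92, 3), (88, 3)]
80 [(211, 76), (200, 75), (174, 55), (145, 21), (136, 8), (148, 9), (161, 10)]
100 [(211, 77), (195, 74), (157, 50), (134, 16), (130, 6), (120, 5), (120, 5)]
120 [(145, 76), (121, 59), (92, 27), (79, 5), (77, 3), (73, 2), (70, 2)]
140 [(134, 70), (105, 49), (70, 11), (75, 4), (77, 4), (66, 3), (58, 2)]
160 [(117, 58), (94, 31), (75, 3), (69, 2), (70, 3), (72, 3), (69, 3)]
```

```bash
python3 -c "
from h import *
print(arm.finish_job())"
```

```text
the job is handed in; nothing more can be done
None
```

The crooked lid was lid_d, on the right-most jar at about (507, -263). It is now home, and I handed the job in at about 36 s.

- **Finding it:** In the wrist pictures lid_d showed a sliver of bare rim, and the other three showed none. Its high edge met the fingertip about 4.4 mm higher than a home lid. I did not feel it rock; I probably pressed inside the point it pivots on.
- **Fixing it:** I pushed its knob sideways with 3–5 N over about 6 mm, towards the jar's centre. I lifted nothing.
- **Checks on lid_d:** Pressed on two opposite sides, it met the fingertip at 79.8–80.0 mm on the reported height. That matches lid_a, and the bare rim no longer shows.
- **Checks on the other lids:** I pressed lid_a, lid_b and lid_c on one side only, at 79.6–80.6 mm. One side does not rule out a lean the other way, so for these I also rely on the overhead pictures. A last look seemed to show rim beside lid_b, but a close check directly above found none.

**What went wrong or disagreed:**
- The closed fingertip made contact about 30 mm lower on the reported height than expected. I never explained this and went by touch instead.
- Because of that, the first press on lid_a reached 86 N at the wrist before I backed off. That is under the 120 N limit and came through the fingertip rather than the gripper's body.
- I did not measure exactly how far jar_d may have moved during the push. A rough image match suggested about 2 mm, but the gripper was in the way.

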